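# Snap the filter cap onto the open holder

## Task

Take the orange-flanged filter cap out of its blue stand and press it straight down onto the one open filter holder on the white manifold until it clicks past the four ball catches. Then keep pressing: finish while still holding the cap pushed down flat on its rubber seal pad with a steady 10 N or a little more, and do not let go. Leave the bottle, the jar and the blue dish where they stand.

Things in the scene. Friction and masses are not known exactly. Their poses are not given: they have to be found in the camera images.
- cap: Loose filter cap, 160 g, round about its z axis, 74 mm tall; origin at the centre of its underside, z up along the stem. From below: white plug 30 mm in diameter, 20 mm long, with a 3 mm tapered foot; orange flange 48 mm in diameter, 4 mm thick; steel stem 24 mm in diameter from 24 mm up to the top, red band at its top (its foot widens to 33 mm for 10 mm).
- cap_grip (a point): Point on the cap's stem, 62 mm above the cap's origin: a good TCP height for gripping the round stem from above, at any yaw. The fingertips must stay more than 42 mm above the cap's origin, or they would strike the holder's posts.
- cap_flange (a point): Centre of the underside of the cap's orange flange, 20 mm above the cap's origin.
- holder: The open filter holder, fixed on the manifold; origin at the centre of its underside, z up. Steel base 84 mm in diameter, 5 mm thick; an upright tube in the middle takes the cap's plug; the black rubber seal pad in it has its top at 10 mm. Four dark posts (inner face 35 mm from the axis, 42 mm tall) carry sprung brass ball catches. Pressed-in cap and holder share their axis.
- bore_rim (a point): Centre of the mouth of the holder's upright tube, 25.5 mm above the holder's origin; the bore is 34 mm wide and guides the cap's plug.
- catch_mid (a point): Centre of the ring of four 10 mm ball catches, 37 mm above the holder's origin, ball centres 27.2 mm from the axis. By cap origin above holder origin: at 21 mm the flange meets the balls, forcing them apart peaks at 6 to 11 N near 19 mm; the force drops away by 17 mm; at 12 mm the balls snap over the flange and pull the cap in; at 10 mm the plug meets the pad.
- stand: Fixed blue block 80 x 80 x 35 mm, origin at the centre of its underside. The cap is parked upright in its central hole (34 mm wide, 26 mm deep from the top), with its flange resting on the block's top.
- pad (a joint): Squeeze of the sprung seal pad in the open holder: 0 m when free, growing downwards to the stop at 0.004 m; 4 N per mm, so 0.0025 is 10 N. With the cap snapped in but not pressed it reads about 0.0006, and the cap's origin is then about 9.5 mm above the holder's.
- manifold: Fixed white plastic bench 120 x 360 x 75 mm (x, y, z), origin at the centre of its underside; the three filter holders stand on its top in a row along its y axis, 110 mm apart.
- shut_a: Fixed closed filter holder with a white-flanged cap already on it, yellow band, 83 mm tall; origin at the centre of its underside. Not to be worked on.
- shut_b: Fixed closed filter holder as the other, green band, 83 mm tall; origin at the centre of its underside. Not to be worked on.
- bottle: Bystander: white sample bottle with a red cap, 54 mm in diameter, 110 mm tall, origin at the centre of its underside.
- jar: Bystander: glass jar with a blue lid, 60 mm in diameter, 60 mm tall, origin at the centre of its underside.
- dish: Bystander: closed blue filter dish, 60 mm in diameter, 20 mm tall, origin at the centre of its underside.
Things that resemble listed ones, but are neither listed nor needed, are in the scene too. Leave any turquoise look-alike of the stand alone. What is shaped like the cap but purple is not meant.

How it is judged:
By the outcome, as a careful person would: the job done as asked, in the order asked, and still so for the second after the job is handed in, while the arm keeps its last pose, push and grip.
It also fails if it takes over 51 s, if anything falls off the work surface, if the arm or the gripper's body presses on something with over 40 N, if the wrist force passes 120 N, or if a joint passes its speed limit or range.

## Robot

A 6-joint arm with a two-finger parallel gripper is mounted at the origin on the work surface. World frame = base frame: x ahead of the robot, y to its left, z up, the work surface at z = 0. Lengths are in mm, angles in rad, forces in N, time in s.
With the tool pointing down it reaches from about 350 to 975 mm from the base axis. Payload 7.1 kg.
Tool frame: the origin (TCP) lies between the finger pads, 19 mm behind the fingertips; this is the grasp point; z points along the fingers, y is the line along which they close (so a half turn about z gives the same grasp; the last joint's range is limited). The gripper opens to 88 mm and grips with 3 to 60 N. Pads are 20 mm wide; open, the fingers measure 115 mm over their backs; the gripper's body (75 mm by 178 mm) begins 61 mm behind the grasp point.
Start: joints at [1.209, 0.423, 1.63, -0, 1.089, -0.019], TCP at [210.046, 588.63, 241.375] pointing down, gripper open.
Joint ranges: [-3, 3], [-0.9, 2.11], [0.09, 2.58], [-1.31, 4.45], [0.11, 2.69], [-2.54, 2.54]. Speed limits (rad/s): [2.39, 2.39, 3.01, 3.14, 3.14, 3.14].

## Interface

Orientations are given as a rotation vector (axis times angle).
In Python, from workcell import readout, vision, close_job gives the robot as it stands.
- The arm moves only by the tool servo_tool, never from a script. Its argument "plan" is a list that holds one entry, the list of rows, each a list of 7 numbers: the gripper command: -1 is fully open, 1 is shut, values between are in proportion, then the shift along the world's x, y, z in units of 40 mm (1.0 is 40 mm), then the turn, a rotation vector about the world's x, y, z in units of 5 degrees (1.0 is 5 degrees). A call has 1 to 5 rows; each row shifts and turns the commanded pose from where the row before left it; what a row does not reach is not made up. A row lasts 1/12 s, in which the tool goes at most 41.7 mm and 7.16 degrees, less where a joint would pass 70% of its speed; a pose out of reach is approached as far as the arm can. A call is refused whole if a number of a shift passes 1 or a number of a turn 1, either way. A call with a gripper value outside its range is refused whole. The fingers move at their own pace and stop on an object; the grip force is fixed at half the most. Time passes only in rows, so rows that do not move let the fingers close. It gives the time, the measured TCP pose, the force, the opening and the grip force at its end, in the units of the state.
- readout.get_obs(): the state, without advancing time (a new reading comes with each control period).
- vision.get_image(name): name is "scene" or "top" or "wrist"; returns the picture (480x640x3 uint8, red, green, blue); there is no depth.
- vision.camera_params(name): a dict with "fx", "fy", "cx", "cy" (pixels), "rvec" (rotation vector, rad) and "tvec" (3), from world to camera coordinates, as OpenCV has them; the wrist camera has in their place "hand_eye" (4x4, takes a point from camera to tool coordinates, whose origin is the TCP and whose axes are the flange's). Camera axes: x right, y down, z forward; pixel columns grow to the right and rows downward; lengths in mm; the calibration is good to about 2 mm. The wrist camera is an equidistant fisheye: a pixel r from the principal point sees the ray r / f radians off the axis. A picture is of the moment at which its call begins: read the wrist's pose just before it. camera_params takes no time and is no camera call.
- close_job(): hands the job in; it is judged then, once.
The state is a dict: "t": time; "qpos": joint angles; "qvel": joint speeds; "joint_torque": joint torques, N m; "ee_pos": TCP position; "orientation": TCP orientation; "ft_force": force on the tool from outside, world axes, zero at the start; "moment": the same for the moment, N m; "width": finger opening in mm; "grasp_force": force on a finger pad.
Only numpy, scipy, OpenCV 4.12 (cv2) and the standard library are available. Lean on these libraries where they do the work, as an engineer would, in place of code of your own. Each camera call takes 0.05 s, during which the arm holds its last target. There are 200 camera calls.

## Working session

There is one attempt and no reset: what is moved stays moved. The work goes in short steps, Python scripts to look and compute and a tool call to move; the robot and the scene stay as the last step left them, time stands still between calls to the robot, and variables do not carry over. Pictures are saved under pics/ and viewed, at most 10 in all, crops included, and the job is handed in when it is done.

Besides the shell and the picture viewer there is one more tool, called as name([rows], argument=value, ...), one row to a line, values as JSON. servo_tool: Moves the arm, as the interface text tells. Its arguments: {"type":"object","properties":{"plan":{"type":"array"}},"required":["plan"]}

```bash
mkdir -p pics; cat > h.py <<'E'
import numpy as np, cv2
from workcell import readout, vision, close_job
def ray(name,u,v,obs=None):
    p=vision.camera_params(name)
    if name!='wrist':
        R=cv2.Rodrigues(np.array(p['rvec'],float))[0]; t=np.array(p['tvec'],float)
        d=R.T@np.array([(u-p['cx'])/p['fx'],(v-p['cy'])/p['fy'],1]); return -R.T@t,d/np.linalg.norm(d)
    a=np.array([(u-p['cx'])/p['fx'],(v-p['cy'])/p['fy']]); r=np.linalg.norm(a)+1e-12
    d=np.r_[np.sin(r)*a/r,np.cos(r)]; H=np.array(p['hand_eye'])
    R=cv2.Rodrigues(np.array(obs['orientation'],float))[0]
    return R@H[:3,3]+np.array(obs['ee_pos']),R@H[:3,:3]@d
def onz(o,d,z): return o+d*(z-o[2])/d[2]
def save(name):
    im=vision.get_image(name); cv2.imwrite('pics/'+name+'_%d.png'%int(1000*readout.get_obs()['t']),im[:,:,::-1]); return im
E
python3 - <<'E'
from h import *
print(readout.get_obs())
for n in('scene','top','wrist'): save(n); print(vision.camera_params(n))
E
ls pics
```

```text
{'t': 0.0, 'qpos': array([ 1.20901038e+00,  4.23830769e-01,  1.63069086e+00, -5.53240012e-06,
        1.08858034e+00, -1.89711848e-02]), 'qvel': array([ 4.19191632e-04, -1.73222671e-03, -3.43881345e-05, -4.52280102e-04,
       -1.29127559e-04,  1.20554293e-03]), 'joint_torque': array([ 8.53808979e-05, -5.44632518e+01, -2.73675352e+01,  6.43947744e-02,
        2.26278871e-02, -1.28284523e-04]), 'ee_pos': array([209.86144921, 588.15583036, 240.60762031]), 'orientation': array([-5.35807156e-01, -3.09527793e+00,  2.32924432e-03]), 'ft_force': array([ 0.532621  ,  0.13105424, -0.10537024]), 'moment': array([-0.01047268,  0.02289989, -0.02113354]), 'grasp_force': 0.0, 'width': 87.99168693923266}
{'fx': 444.4795117855342, 'fy': 444.4795117855342, 'cx': 323.75608660714425, 'cy': 245.364775800481, 'rvec': array([ 1.91330295,  1.35910804, -0.62597276]), 'tvec': array([-122.82355983, -255.61354604, 1237.22130949])}
{'fx': 506.0400341122055, 'fy': 506.0400341122055, 'cx': 317.69355728397034, 'cy': 253.98045006428777, 'rvec': array([ 2.11569671, -2.15703738,  0.19814104]), 'tvec': array([ -71.19263721,  527.60232506, 1052.4391978 ])}
{'fx': 371.64829954431775, 'fy': 371.64829954431775, 'cx': 310.97659233424, 'cy': 250.05491640643726, 'hand_eye': array([[ 4.09730988e-05, -9.55728782e-01, -2.94249033e-01,
         8.19065779e+01],
       [ 9.99999998e-01,  5.01620166e-05, -2.36812476e-05,
        -3.59093662e-01],
       [ 3.73929748e-05, -2.94249032e-01,  9.55728783e-01,
        -1.41608541e+02],
       [ 0.00000000e+00,  0.00000000e+00,  0.00000000e+00,
         1.00000000e+00]])}
scene_50.png
top_100.png
wrist_150.png
```

View pics/scene_50.png

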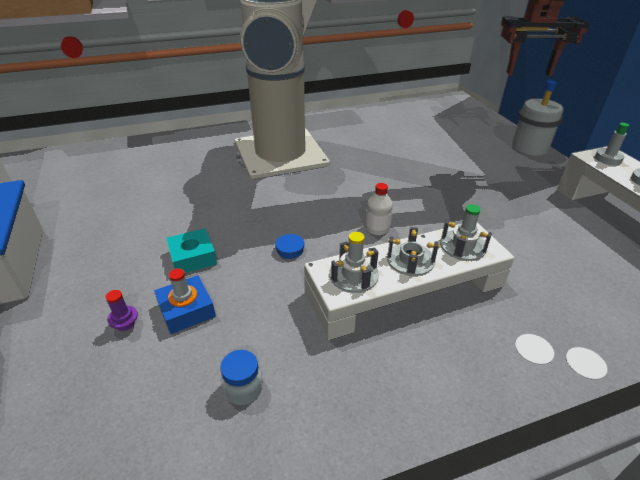

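View pics/top_100.png

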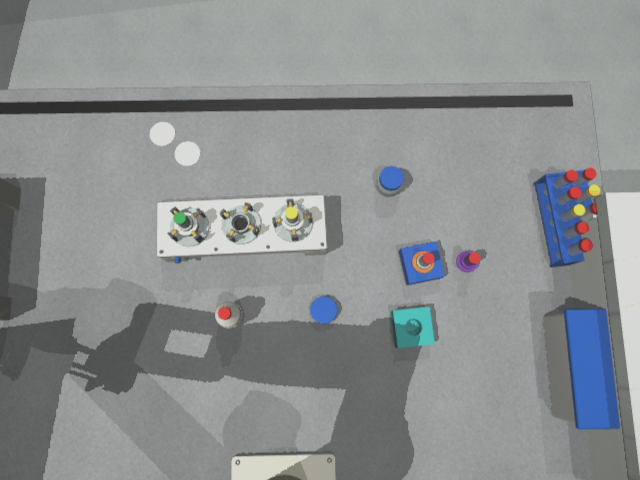

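The scene view shows the cap in its blue stand at (180,285), with the purple decoy at (122,310). The open holder sits between the yellow and green caps at (412,253). In the top view the cap is at (424,261) and the open holder at (241,223).

```bash
cat > m.py <<'E'
from h import *
def blob(im,box,f):
    x0,y0,x1,y1=box; h=cv2.cvtColor(im,cv2.COLOR_RGB2HSV)[y0:y1,x0:x1].astype(int)
    m=f(h[...,0],h[...,1],h[...,2]).astype(np.uint8)
    n,l,s,c=cv2.connectedComponentsWithStats(m); k=1+np.argmax(s[1:,4]); ys,xs=np.where(l==k)
    return c[k]+[x0,y0],s[k,:]+[x0,y0,0,0,0]
red=lambda h,s,v:((h<6)|(h>174))&(s>150)&(v>90)
orange=lambda h,s,v:(h>8)&(h<20)&(s>150)&(v>120)
green=lambda h,s,v:(h>45)&(h<75)&(s>120)
yellow=lambda h,s,v:(h>22)&(h<34)&(s>150)
E
python3 - <<'E'
from m import *
top=cv2.imread('pics/top_100.png')[:,:,::-1]; sc=cv2.imread('pics/scene_50.png')[:,:,::-1]
def show(nm,tb,sb,f,z):
    a,sa=blob(top,tb,f); b,sb_=blob(sc,sb,f)
    o1,d1=ray('top',*a);o2,d2=ray('scene',*b)
    A=np.c_[d1,-d2];k=np.linalg.lstsq(A,o2-o1,rcond=None)[0]
    p,q=o1+k[0]*d1,o2+k[1]*d2
    print(nm,a.round(1),sa,b.round(1),sb_,'tri',((p+q)/2).round(1),'gap',np.linalg.norm(p-q).round(1),'topz',onz(o1,d1,z).round(1),'scz',onz(o2,d2,z).round(1))
show('cap red',(410,240,445,280),(165,262,190,285),red,85)
show('cap orange',(400,240,450,285),(160,280,205,310),orange,37)
show('green',(165,205,200,232),(455,200,490,222),green,154)
show('yellow',(280,200,305,225),(343,228,370,250),yellow,154)
show('bottle',(210,300,240,325),(370,180,392,196),red,105)
o,d=ray('top',241,223);print('bore',onz(o,d,100.5))
cv2.imwrite('pics/c.png',np.hstack([cv2.resize(top[190:250,195:275],(400,300),interpolation=2),cv2.resize(top[230:290,380:460],(400,300),interpolation=2)])[:,:,::-1])
E
```

```text
cap red [428.  257.8] [423 253  11  11  98] [176.3 274.4] [169 269  16  12 149] tri [ 506.7 -309.6   87.7] gap 2.8 topz [ 507.  -311.7   85. ] scz [ 504.1 -308.5   85. ]
cap orange [419.9 263.2] [413 252  21  20 103] [183.2 298.6] [169 286  28  20 188] tri [ 504.6 -307.5   27.1] gap 1.5 topz [ 503.2 -304.6   37. ] scz [ 514.6 -307.5   37. ]
green [179.5 217.7] [174 212  12  12 107] [472.8 209.3] [466 205  15  10 120] tri [585.  191.9 157.2] gap 3.1 topz [585.  191.4 154. ] scz [581.4 197.  154. ]Traceback (most recent call last):
  File "<stdin>", line 12, in <module>
  File "<stdin>", line 4, in show
  File "m.py", line 5, in blob
    n,l,s,c=cv2.connectedComponentsWithStats(m); k=1+np.argmax(s[1:,4]); ys,xs=np.where(l==k)
                                                     ~~~~~~~~~^^^^^^^^^
    return _wrapfunc(a, 'argmax', axis=axis, out=out, **kwds)
    return bound(*args, **kwds)
ValueError: attempt to get argmax of an empty sequence
```

```bash
sed -i 's/(h>22)&(h<34)&(s>150)/(h>22)\&(h<36)\&(s>110)\&(v>120)/' m.py
python3 - <<'E'
from m import *
top=cv2.imread('pics/top_100.png')[:,:,::-1]
for n,b,f,z in(('cap',(410,240,445,280),red,88),('green',(165,205,200,232),green,157),('yellow',(280,200,305,225),yellow,157),('bottle',(210,300,240,325),red,108)):
    a,s=blob(top,b,f); print(n,a,s,onz(*ray('top',*a),z).round(1))
print(onz(*ray('top',240.5,222.5),100.5), onz(*ray('top',323,309),20))
E
```

```text
cap [427.96938776 257.76530612] [423 253  11  11  98] [ 506.5 -311.    88. ]
green [179.4953271  217.68224299] [174 212  12  12 107] [584.3 190.6 157. ]
yellow [291.03478261 212.47826087] [286 206  11  13 115] [591.  -28.9 157. ]
bottle [224.21818182 313.        ] [219 308  12  11 110] [398.8 109.  108. ]
[586.09434853  78.65473322 100.5       ] [408.61995259 -90.861186    20.        ]
```

servo_tool([
  [[-1,0.7,-0.7,0,0,0,0],[-1,0.7,-0.7,0,0,0,0],[-1,0.7,-0.7,0,0,0,0],[-1,0.7,-0.7,0,0,0,0],[-1,0.7,-0.7,0,0,0,0]],
])

```text
t: 0.57
ee_pos: [350.8, 447.1, 241.2]
orientation: [-0.535, -3.096, 0.001]
ft_force: [0.3, 1.4, 0.7]
width: 87.8
grasp_force: 0.0
```

servo_tool([
  [[-1,0.7,-0.7,0,0,0,0],[-1,0.7,-0.7,0,0,0,0],[-1,0.7,-0.7,0,0,0,0],[-1,0.7,-0.7,0,0,0,0],[-1,0.7,-0.7,0,0,0,0]],
])

```text
t: 0.98
ee_pos: [491.0, 306.9, 241.3]
orientation: [-0.536, -3.095, 0.0]
ft_force: [0.7, 1.0, 0.5]
width: 87.6
grasp_force: 0.0
```

servo_tool([
  [[-1,0.4,-0.9,0,0,0,0],[-1,0.3,-0.9,0,0,0,0],[-1,0,-1,0,0,0,0],[-1,0,-1,0,0,0,0],[-1,0,-1,0,0,0,0]],
])

```text
t: 1.4
ee_pos: [517.8, 114.7, 241.1]
orientation: [-0.536, -3.095, 0.0]
ft_force: [0.2, 0.5, -0.6]
width: 87.7
grasp_force: 0.0
```

servo_tool([
  [[-1,0,-1,0,0,0,0],[-1,0,0,0,0,0,0],[-1,0,0,0,0,0,0]],
])

```text
t: 1.65
ee_pos: [518.0, 74.7, 241.3]
orientation: [-0.542, -3.094, -0.0]
ft_force: [1.0, -0.6, 0.5]
width: 87.9
grasp_force: 0.0
```

```bash
python3 - <<'E'
from m import *
o=readout.get_obs(); print(o)
np.save('w1.npy',np.r_[o['ee_pos'],o['orientation']])
im=vision.get_image('wrist'); cv2.imwrite('pics/w1.png',im[:,:,::-1])
E
```

```text
{'t': 1.65, 'qpos': array([ 1.20507845e-01,  2.74536149e-01,  1.85333597e+00,  1.61178818e-04,
        1.01401789e+00, -1.10346656e+00]), 'qvel': array([ 0.05523665,  0.00710764, -0.01368766,  0.01020778, -0.00069172,
        0.01604113]), 'joint_torque': array([ -1.82438884, -43.79754066, -25.32251179,  -0.17145423,
         0.11075213,  -0.21731794]), 'ee_pos': array([517.95125044,  74.74813309, 241.31641912]), 'orientation': array([-5.42136143e-01, -3.09413246e+00, -7.03801268e-05]), 'ft_force': array([ 1.03447869, -0.61569659,  0.45458069]), 'moment': array([-0.00573223, -0.00530301, -0.01496661]), 'grasp_force': 0.0, 'width': 87.89048123015272}
```

View pics/w1.png

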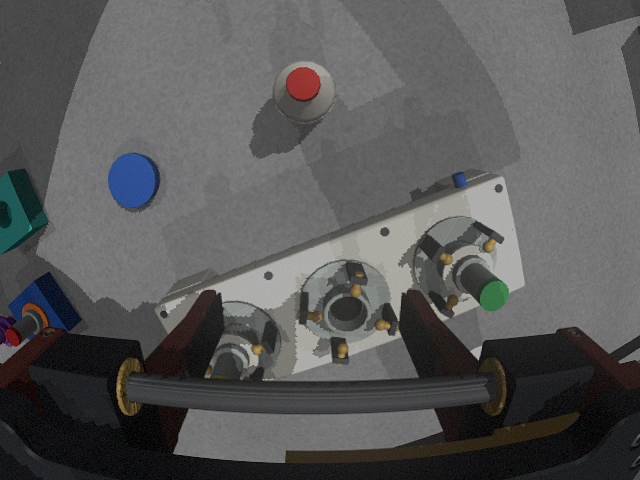

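The wrist view shows the open holder's bore at about (347,310) and its four ball catches. The yellow-banded and green-banded holders are on either side.

```bash
python3 - <<'E'
from m import *
w=np.load('w1.npy'); o=dict(ee_pos=w[:3],orientation=w[3:])
im=cv2.imread('pics/w1.png'); h=cv2.cvtColor(im,cv2.COLOR_BGR2HSV).astype(int)
m=((h[...,0]>10)&(h[...,0]<28)&(h[...,1]>110)&(h[...,2]>70)).astype(np.uint8)
n,l,s,c=cv2.connectedComponentsWithStats(m[260:370,295:400])
for k in range(1,n):
    if s[k,4]>15: p=c[k]+[295,260]; print(p.round(1),s[k,4],onz(*ray('wrist',*p,o),112).round(1))
print(onz(*ray('wrist',347,310,o),100.5))
g=cv2.resize(im[255:375,290:410],(600,600),interpolation=cv2.INTER_CUBIC)
cv2.imwrite('pics/w1c.png',g)
E
```

```text
[359.1 274.8] 18 [551.2 102.5 112. ]
[355.9 290.4] 91 [563.   96.1 112. ]
[318.6 317.9] 31 [575.9  60.  112. ]
[382.2 324.6] 108 [600.8 107.7 112. ]
[342.2 350.3] 102 [612.8  68.5 112. ]
[582.86773744  83.33630331 100.5       ]
```

View pics/w1c.png

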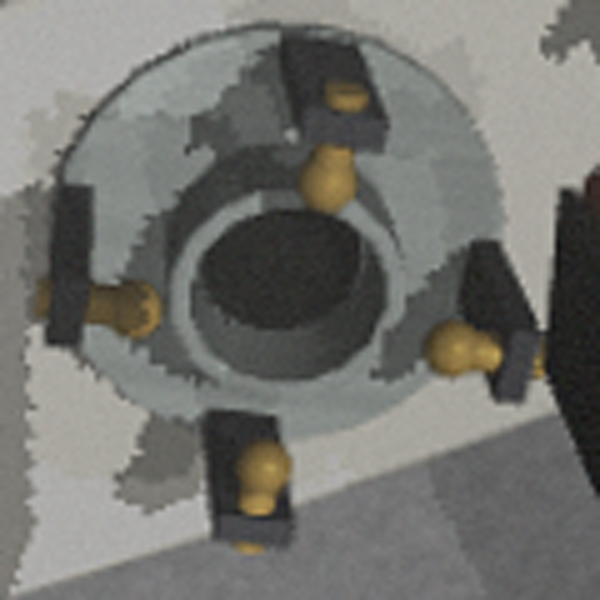

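The close-up shows the ball centres at crop pixels (328,180), (140,307), (455,347) and (265,465). The bore rim is centred at about (288,293).

```bash
python3 - <<'E'
from m import *
w=np.load('w1.npy'); o=dict(ee_pos=w[:3],orientation=w[3:])
P=[onz(*ray('wrist',290+u/5-.4,255+v/5-.4,o),112) for u,v in((328,180),(140,307),(455,347),(265,465))]
print(np.round(P,1),np.mean(P,0),(P[0]+P[3])/2,(P[1]+P[2])/2,onz(*ray('wrist',347.2,313.2,o),100.5))
E
```

```text
[[562.9  95.5 112. ]
 [574.   59.8 112. ]
 [599.7 106.6 112. ]
 [610.3  69.7 112. ]] [586.72278089  82.91484793 112.        ] [586.6125431  82.6058507 112.       ] [586.83301868  83.22384515 112.        ] [585.83803377  82.56973179 100.5       ]
```

servo_tool([
  [[-1,0,-1,0,0,0,0],[-1,0,-1,0,0,0,0],[-1,0,-1,0,0,0,0],[-1,0,-1,0,0,0,0],[-1,0,-1,0,0,0,0]],
])

```text
t: 2.12
ee_pos: [518.5, -123.3, 241.4]
orientation: [0.531, 3.096, 0.0]
ft_force: [0.6, 0.2, 0.3]
width: 87.5
grasp_force: 0.0
```

servo_tool([
  [[-1,-0.5,-0.8,0,0,0,0],[-1,0,-1,0,0,0,0],[-1,0,0,0,0,0,0],[-1,0,0,0,0,0,0],[-1,0,0,0,0,0,0]],
])

```text
t: 2.53
ee_pos: [498.6, -194.0, 241.2]
orientation: [-0.534, -3.095, -0.001]
ft_force: [0.2, -0.3, -0.7]
width: 87.9
grasp_force: 0.0
```

```bash
python3 - <<'E'
from m import *
o=readout.get_obs(); print(o['ee_pos'],o['orientation'],abs(o['qvel']).max())
np.save('w2.npy',np.r_[o['ee_pos'],o['orientation']])
im=vision.get_image('wrist'); cv2.imwrite('pics/w2.png',im[:,:,::-1])
E
```

```text
[ 498.55720284 -193.97070854  241.15598883] [-5.34414843e-01 -3.09543851e+00 -9.76536538e-04] 0.020786530287740048
```

View pics/w2.png

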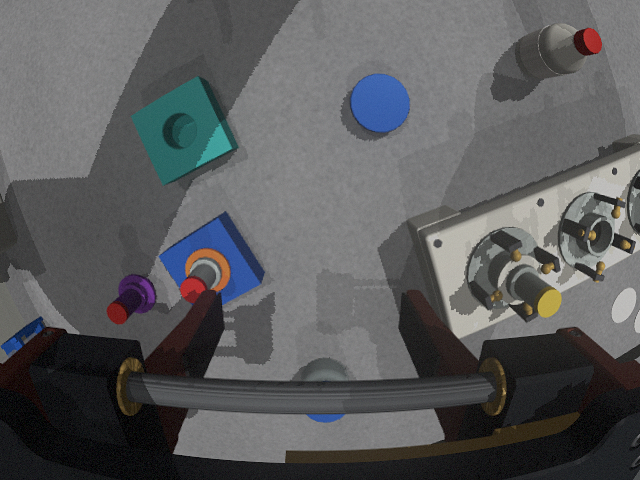

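The wrist view shows the cap's orange flange at about (208,269) and its red top at about (192,289). The purple decoy is to the left and the turquoise block above.

```bash
python3 - <<'E'
from m import *
w=np.load('w2.npy'); o=dict(ee_pos=w[:3],orientation=w[3:])
im=cv2.imread('pics/w2.png')[:,:,::-1]
a,s=blob(im,(175,235,240,310),orange);r,s2=blob(im,(175,265,225,310),red)
h=cv2.cvtColor(im,cv2.COLOR_RGB2HSV)[235:310,175:240].astype(int)
ys,xs=np.where(orange(h[...,0],h[...,1],h[...,2])); 
c=cv2.convexHull(np.c_[xs,ys].astype(np.float32)); (e,ax,_)=cv2.fitEllipse(c); e=np.array(e)+[175,235]
print(s,s2,e,ax,'flange',onz(*ray('wrist',*e,o),37).round(1),'red',r,onz(*ray('wrist',*r,o),84).round(1))
pose=[onz(*ray('wrist',*p,o),158) for p in((549,302),)];print('yellow',pose)
E
```

```text
[186 249  44  42 591] [180 277  26  26 436] [207.56587219 269.65791321] (40.651912689208984, 45.5652961730957) flange [ 505.9 -308.5   37. ] red [191.66972477 288.81192661] [ 506.2 -311.6   84. ]
yellow [array([588.91885696, -28.88683295, 158.        ])]
```

servo_tool([
  [[-1,0.06,-0.97,0,0,0,0],[-1,0.06,-0.97,0,0,0,0],[-1,0.07,-0.96,0,0,0,0],[-1,0,0,-1,0,0,0],[-1,0,0,0,0,0,0]],
])

```text
t: 3.0
ee_pos: [504.1, -309.6, 196.3]
orientation: [-0.534, -3.089, -0.005]
ft_force: [-1.1, 2.0, -1.0]
width: 87.8
grasp_force: 0.0
```

```bash
python3 - <<'E'
from m import *
o=readout.get_obs(); print(o['ee_pos'],o['orientation'])
np.save('w3.npy',np.r_[o['ee_pos'],o['orientation']])
im=vision.get_image('wrist'); cv2.imwrite('pics/w3.png',im[:,:,::-1])
E
```

```text
[ 504.05200046 -309.56546686  196.32357868] [-0.53444513 -3.08906616 -0.00479527]
```

View pics/w3.png

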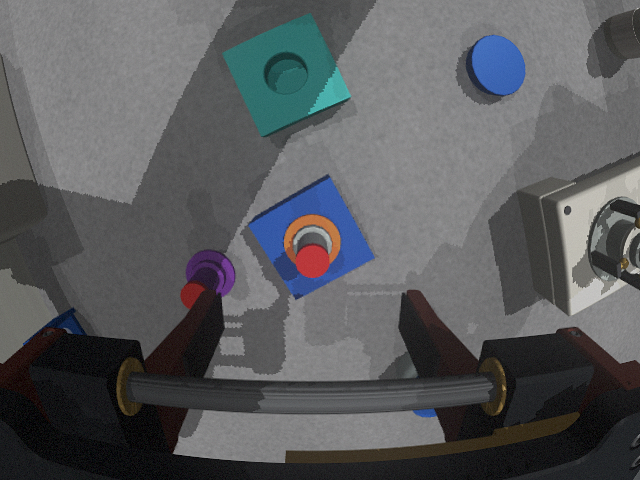

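The cap is centred between the fingers, with its flange at (312,243) and its top at (312,260).

```bash
python3 - <<'E'
from m import *
w=np.load('w3.npy'); o=dict(ee_pos=w[:3],orientation=w[3:])
im=cv2.imread('pics/w3.png')[:,:,::-1]
r,s2=blob(im,(285,235,345,285),red)
h=cv2.cvtColor(im,cv2.COLOR_RGB2HSV)[200:285,270:355].astype(int)
ys,xs=np.where(orange(h[...,0],h[...,1],h[...,2])); 
e,ax,_=cv2.fitEllipse(cv2.convexHull(np.c_[xs,ys].astype(np.float32))); e=np.array(e)+[270,200]
print(s2,e,ax,'flange',onz(*ray('wrist',*e,o),37).round(1),'red',r,onz(*ray('wrist',*r,o),86).round(1)); print(readout.get_obs()['ee_pos'])
E
```

```text
[295 244  35  34 881] [311.87200928 241.45599747] (54.004940032958984, 55.52245330810547) flange [ 506.2 -309.6   37. ] red [312.13280363 260.39273553] [ 506.7 -309.8   86. ]
[ 504.26469798 -308.85295937  198.24412615]
```

servo_tool([
  [[-1,0,0,-0.9,0,0,0],[-1,0,0,-0.9,0,0,0],[-1,0,0,-0.8,0,0,0],[-1,0,0,-0.4,0,0,0],[-1,0,0,0,0,0,0]],
])

```text
t: 3.47
ee_pos: [504.6, -308.1, 79.0]
orientation: [-0.531, -3.091, -0.004]
ft_force: [-0.5, 0.3, -0.8]
width: 88.1
grasp_force: 0.0
```

servo_tool([
  [[-1,0,0,0,0,0,0],[-1,0,0,0,0,0,0],[-1,0,0,0,0,0,0]],
])

```text
t: 3.72
ee_pos: [507.2, -311.5, 83.7]
orientation: [0.534, 3.093, -0.002]
ft_force: [-0.3, -0.1, -0.2]
width: 87.6
grasp_force: 0.0
```

servo_tool([
  [[-1,0,0,0,0,0,0],[-1,0,0,0,0,0,0],[-1,0,0,0,0,0,0],[-1,0,0,0,0,0,0]],
])

```text
t: 4.05
ee_pos: [505.8, -311.6, 81.9]
orientation: [0.536, 3.095, -0.0]
ft_force: [-0.1, -0.1, 1.0]
width: 88.1
grasp_force: 0.0
```

servo_tool([
  [[-1,0.01,0.03,-0.06,0,0,0],[-1,0,0,0,0,0,0],[-1,0,0,0,0,0,0],[1,0,0,0,0,0,0],[1,0,0,0,0,0,0]],
])

```text
t: 4.47
ee_pos: [506.0, -310.2, 78.9]
orientation: [-0.536, -3.095, -0.0]
ft_force: [-0.6, -0.5, -0.6]
width: 77.9
grasp_force: 0.0
```

servo_tool([
  [[1,0,0,0,0,0,0],[1,0,0,0,0,0,0],[1,0,0,0,0,0,0],[1,0,0,0,0,0,0],[1,0,0,0,0,0,0]],
])

```text
t: 4.88
ee_pos: [506.1, -310.2, 79.0]
orientation: [0.536, 3.096, -0.0]
ft_force: [-0.4, 0.1, -0.0]
width: 44.8
grasp_force: 0.0
```

servo_tool([
  [[1,0,0,0,0,0,0],[1,0,0,0,0,0,0],[1,0,0,0,0,0,0],[1,0,0,0,0,0,0],[1,0,0,0,0,0,0]],
])

```text
t: 5.3
ee_pos: [506.0, -310.1, 79.0]
orientation: [-0.536, -3.096, -0.0]
ft_force: [-0.0, 0.3, -0.1]
width: 23.5
grasp_force: 30.0
```

servo_tool([
  [[1,0,0,0.3,0,0,0],[1,0,0,0.7,0,0,0],[1,0,0,1,0,0,0],[1,0,0,1,0,0,0],[1,0,0,1,0,0,0]],
])

```text
t: 5.72
ee_pos: [505.5, -309.8, 241.1]
orientation: [-0.536, -3.095, -0.0]
ft_force: [0.3, -0.8, -1.7]
width: 23.1
grasp_force: 30.0
```

servo_tool([
  [[1,0,0.5,0,0,0,0],[1,0,0.9,0,0,0,0],[1,0,0.9,0,0,0,0],[1,0,0.9,0,0,0,0],[1,0,0.9,0,0,0,0]],
])

```text
t: 6.13
ee_pos: [505.5, -144.8, 239.9]
orientation: [0.537, 3.095, -0.0]
ft_force: [0.1, 0.7, -1.6]
width: 23.1
grasp_force: 30.0
```

servo_tool([
  [[1,0,0.9,0,0,0,0],[1,0,0.9,0,0,0,0],[1,0,0.9,0,0,0,0],[1,0,0.9,0,0,0,0],[1,0,0.9,0,0,0,0]],
])

```text
t: 6.55
ee_pos: [505.5, 35.5, 239.8]
orientation: [0.536, 3.095, 0.0]
ft_force: [1.0, -0.6, -2.2]
width: 23.6
grasp_force: 30.0
```

servo_tool([
  [[1,0,0.8,0,0,0,0],[1,0,0.4,0,0,0,0],[1,0,0,0,0,0,0],[1,0,0,0,0,0,0],[1,0,0,0,0,0,0]],
])

```text
t: 6.97
ee_pos: [505.9, 81.2, 239.3]
orientation: [0.536, 3.095, -0.0]
ft_force: [0.2, -1.2, -1.8]
width: 23.4
grasp_force: 30.0
```

servo_tool([
  [[1,0,0,0,0,0,0],[1,0,0,0,0,0,0],[1,0,0,0,0,0,0],[1,0,0,0,0,0,0],[1,0,0,0,0,0,0]],
])

```text
t: 7.38
ee_pos: [506.1, 81.3, 238.9]
orientation: [-0.537, -3.095, 0.0]
ft_force: [-0.4, -0.3, -0.3]
width: 23.7
grasp_force: 30.0
```

```bash
python3 - <<'E'
from m import *
o=readout.get_obs(); print(o['ee_pos'],o['orientation'],o['width'],o['ft_force'],abs(o['qvel']).max())
np.save('w4.npy',np.r_[o['ee_pos'],o['orientation']])
im=vision.get_image('wrist'); cv2.imwrite('pics/w4.png',im[:,:,::-1])
E
```

```text
[506.06602842  81.34911471 238.94368024] [-5.37023015e-01 -3.09521243e+00  9.03479409e-05] 23.695161332448045 [-0.38790085 -0.28679229 -0.29821219] 0.005273583819156888
```

View pics/w4.png

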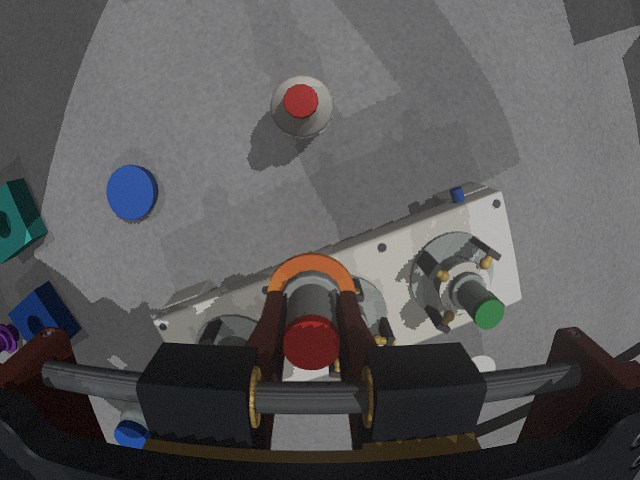

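The cap is held, with its orange flange above and its red top at (312,342), and it hides the open holder. The green cap top is at (489,313).

```bash
python3 - <<'E'
from m import *
def W(f): w=np.load(f); return dict(ee_pos=w[:3],orientation=w[3:])
for f,p,b in(('w4.npy','pics/w4.png',(465,285,515,335)),('w1.npy','pics/w1.png',(470,270,520,320))):
    g,s=blob(cv2.imread(p)[:,:,::-1],b,green); print('green',g,s,onz(*ray('wrist',*g,W(f)),157))
y,s=blob(cv2.imread('pics/w2.png')[:,:,::-1],(525,275,575,330),yellow); print('yellow',y,s,onz(*ray('wrist',*y,W('w2.npy')),157))
im=cv2.imread('pics/w4.png')[:,:,::-1]; o=W('w4.npy')
r,s=blob(im,(270,300,350,385),red); print('red',r,s,onz(*ray('wrist',*r,o),o['ee_pos'][2]+9))
h=cv2.cvtColor(im,cv2.COLOR_RGB2HSV)[245:300,255:370].astype(int); m=orange(h[...,0],h[...,1],h[...,2])
# outer edge of flange top: first orange pixel per column
pts=np.array([[x+255,np.where(m[:,x])[0][0]+245] for x in range(m.shape[1]) if m[:35,x].sum()>3])
z=o['ee_pos'][2]-40
P=np.array([onz(*ray('wrist',*p,o),z)[:2] for p in pts])
A=np.c_[2*P,np.ones(len(P))]; k=np.linalg.lstsq(A,(P**2).sum(1),rcond=None)[0]; print('flange c',k[:2],'r',np.sqrt(k[2]+k[:2]@k[:2]),len(P))
E
```

```text
green [488.93728223 314.49651568] [475 301  29  28 574] [584.07518555 191.57557189 157.        ]
green [493.63285024 295.68760064] [480 281  28  30 621] [583.94374872 191.65459088 157.        ]
yellow [549.07952286 302.83101392] [538 289  24  29 503] [590.45736752 -28.24242571 157.        ]
red [317.12820513 341.76410256] [292 321  46  48 780] [505.45470236  83.88246146 247.94368024]
flange c [506.02354252  81.07246164] r 23.598589263699992 78
```

servo_tool([
  [[1,0.6,0.02,0,0,0,0],[1,0.8,0,0,0,0,0],[1,0.6,0,0,0,0,0],[1,0,0,-0.3,0,0,0],[1,0,0,-0.6,0,0,0]],
])

```text
t: 7.85
ee_pos: [588.9, 82.8, 204.6]
orientation: [0.535, 3.09, 0.003]
ft_force: [-0.0, 0.4, -2.1]
width: 23.4
grasp_force: 30.0
```

servo_tool([
  [[1,0,0,-0.5,0,0,0],[1,0,0,-0.3,0,0,0],[1,0,0,0,0,0,0],[1,0,0,0,0,0,0],[1,0,0,0,0,0,0]],
])

```text
t: 8.27
ee_pos: [586.5, 82.7, 171.9]
orientation: [0.536, 3.094, 0.001]
ft_force: [-0.2, 0.1, -0.9]
width: 23.4
grasp_force: 30.0
```

servo_tool([
  [[1,0,0,0,0,0,0],[1,0,0,0,0,0,0],[1,0,0,0,0,0,0],[1,0,0,0,0,0,0],[1,0,0,0,0,0,0]],
])

```text
t: 8.68
ee_pos: [586.2, 82.7, 171.4]
orientation: [0.536, 3.095, 0.0]
ft_force: [0.3, 0.2, -2.4]
width: 23.3
grasp_force: 30.0
```

```bash
python3 - <<'E'
from m import *
o=readout.get_obs(); print(o['ee_pos'],o['orientation'],o['width'],o['ft_force'],o['moment'])
save('scene')
im=vision.get_image('scene'); t=vision.get_image('wrist')
cv2.imwrite('pics/s5.png',np.hstack([cv2.resize(im[190:290,340:490],(600,400),interpolation=2)])[:,:,::-1])
E
```

```text
[586.18481343  82.67358426 171.36894269] [5.35698564e-01 3.09498292e+00 3.03127444e-04] 23.308730480038573 [ 0.3464364   0.16838559 -2.41656206] [ 0.01142454  0.01467896 -0.03520669]
```

View pics/s5.png

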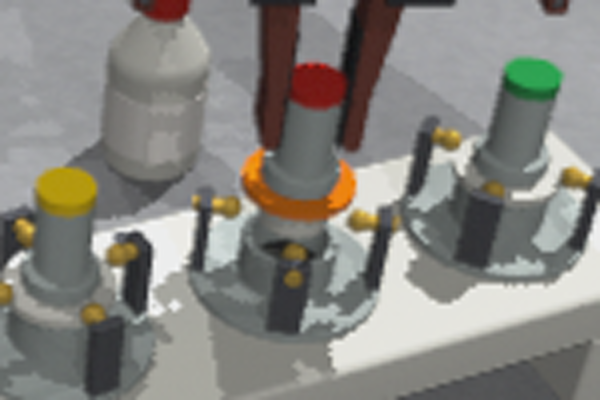

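The scene crop shows the cap upright just above the bore, with its flange centred between the four ball catches. I'll lower it slowly and watch the force.

servo_tool([
  [[1,0,0,-0.06,0,0,0],[1,0,0,-0.06,0,0,0],[1,0,0,-0.06,0,0,0],[1,0,0,0,0,0,0],[1,0,0,0,0,0,0]],
])

```text
t: 9.25
ee_pos: [585.8, 82.6, 163.4]
orientation: [-0.536, -3.095, 0.0]
ft_force: [-0.2, -0.5, -1.5]
width: 23.5
grasp_force: 30.0
```

servo_tool([
  [[1,0,0,-0.03,0,0,0],[1,0,0,-0.03,0,0,0],[1,0,0,0,0,0,0],[1,0,0,0,0,0,0]],
])

```text
t: 9.58
ee_pos: [586.0, 82.6, 161.3]
orientation: [-0.536, -3.095, 0.0]
ft_force: [-0.7, -0.0, -2.0]
width: 23.6
grasp_force: 30.0
```

servo_tool([
  [[1,0.01,0,-0.03,0,0,0],[1,0,0,-0.03,0,0,0],[1,0,0,-0.02,0,0,0],[1,0,0,0,0,0,0],[1,0,0,0,0,0,0]],
])

```text
t: 10.0
ee_pos: [587.0, 82.8, 158.6]
orientation: [0.536, 3.094, 0.001]
ft_force: [1.6, 1.0, 3.4]
width: 23.3
grasp_force: 30.0
```

servo_tool([
  [[1,0,0,-0.03,0,0,0],[1,0,0,-0.03,0,0,0],[1,0,0,-0.03,0,0,0],[1,0,0,0,0,0,0],[1,0,0,0,0,0,0]],
])

```text
t: 10.42
ee_pos: [586.6, 82.7, 154.2]
orientation: [0.536, 3.095, 0.0]
ft_force: [1.9, -0.0, -4.1]
width: 23.3
grasp_force: 30.0
```

servo_tool([
  [[1,0,0,-0.03,0,0,0],[1,0,0,-0.03,0,0,0],[1,0,0,0,0,0,0],[1,0,0,0,0,0,0]],
])

```text
t: 10.75
ee_pos: [586.4, 82.7, 151.7]
orientation: [-0.536, -3.095, -0.0]
ft_force: [3.5, 1.3, -4.9]
width: 23.2
grasp_force: 30.0
```

servo_tool([
  [[1,0.02,0.01,-0.03,0,0,0],[1,0,0,-0.03,0,0,0],[1,0,0,0,0,0,0],[1,0,0,0,0,0,0],[1,0,0,0,0,0,0]],
])

```text
t: 11.17
ee_pos: [586.6, 82.9, 149.2]
orientation: [-0.536, -3.094, 0.001]
ft_force: [0.3, -0.6, -4.9]
width: 23.7
grasp_force: 30.0
```

servo_tool([
  [[1,0,0,-0.03,0,0,0],[1,0,0,0,0,0,0],[1,0,0,0,0,0,0],[1,0,0,0,0,0,0]],
])

```text
t: 11.5
ee_pos: [587.1, 83.0, 148.7]
orientation: [-0.536, -3.095, 0.0]
ft_force: [-0.4, -0.8, -2.0]
width: 23.8
grasp_force: 30.0
```

servo_tool([
  [[1,0,0,-0.04,0,0,0],[1,0,0,0,0,0,0],[1,0,0,0,0,0,0],[1,0,0,0,0,0,0],[1,0,0,0,0,0,0]],
])

```text
t: 11.92
ee_pos: [587.4, 83.0, 147.3]
orientation: [0.536, 3.095, 0.0]
ft_force: [-2.8, -0.6, 4.8]
width: 23.4
grasp_force: 30.0
```

servo_tool([
  [[1,0,0,-0.03,0,0,0],[1,0,0,0,0,0,0],[1,0,0,0,0,0,0],[1,0,0,0,0,0,0],[1,0,0,0,0,0,0]],
])

```text
t: 12.33
ee_pos: [587.5, 83.0, 146.4]
orientation: [0.536, 3.095, 0.0]
ft_force: [-2.8, -1.4, 8.8]
width: 23.7
grasp_force: 30.0
```

servo_tool([
  [[1,-0.01,0,-0.01,0,0,0],[1,0,0,0,0,0,0],[1,0,0,0,0,0,0],[1,0,0,0,0,0,0],[1,0,0,0,0,0,0]],
])

```text
t: 12.75
ee_pos: [587.4, 83.0, 146.2]
orientation: [0.536, 3.094, 0.0]
ft_force: [-3.0, -1.3, 9.0]
width: 23.2
grasp_force: 30.0
```

servo_tool([
  [[1,0,0,0,0,0,0],[1,0,0,0,0,0,0],[1,0,0,0,0,0,0],[1,0,0,0,0,0,0],[1,0,0,0,0,0,0]],
])

```text
t: 13.17
ee_pos: [587.4, 83.0, 146.3]
orientation: [0.536, 3.094, 0.0]
ft_force: [-2.5, -1.4, 9.0]
width: 23.5
grasp_force: 30.0
```

servo_tool([
  [[1,0,0,0,0,0,0],[1,0,0,0,0,0,0],[1,0,0,0,0,0,0],[1,0,0,0,0,0,0],[1,0,0,0,0,0,0]],
])

```text
t: 13.58
ee_pos: [587.4, 83.0, 146.3]
orientation: [0.536, 3.094, 0.0]
ft_force: [-2.4, -1.9, 9.5]
width: 23.5
grasp_force: 30.0
```

```bash
python3 - <<'E'
from m import *
for i in range(6):
    o=readout.get_obs(); print(o['ee_pos'].round(2),o['ft_force'].round(2),o['orientation'].round(4)); im=vision.get_image('scene')
cv2.imwrite('pics/s6.png',cv2.resize(im[190:290,340:490],(600,400),interpolation=2)[:,:,::-1])
E
```

```text
[587.42  83.04 146.27] [-2.36 -1.89  9.5 ] [5.3560e-01 3.0942e+00 5.0000e-04]
[587.39  83.03 146.25] [-2.   -0.93  8.45] [5.3550e-01 3.0943e+00 4.0000e-04]
[587.39  83.05 146.27] [-2.83 -1.79  9.37] [5.3550e-01 3.0943e+00 4.0000e-04]
[587.38  83.03 146.23] [-1.61 -1.95  9.98] [5.3560e-01 3.0943e+00 4.0000e-04]
[587.38  83.05 146.23] [-2.04 -0.64  9.59] [5.3550e-01 3.0943e+00 4.0000e-04]
[587.39  83.02 146.23] [-2.08 -0.67  8.65] [5.3560e-01 3.0943e+00 4.0000e-04]
```

View pics/s6.png

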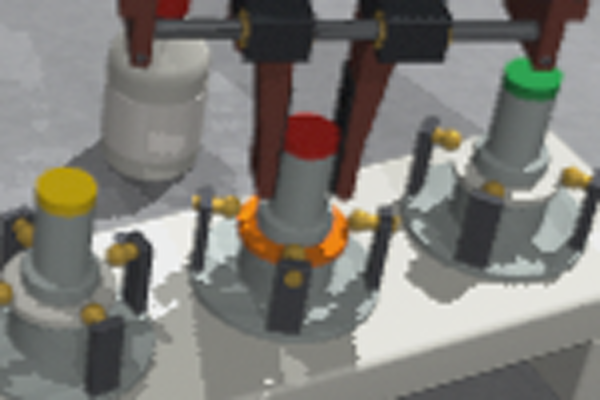

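The flange now sits below the four balls, so the cap has snapped in. The push is about 11 N net of the cap's weight. I'll add a small margin and relieve the side load.

servo_tool([
  [[1,-0.02,-0.01,-0.01,0,0,0],[1,0,0,0,0,0,0],[1,0,0,0,0,0,0],[1,0,0,0,0,0,0],[1,0,0,0,0,0,0]],
])

```text
t: 14.3
ee_pos: [587.2, 83.0, 146.2]
orientation: [0.535, 3.093, 0.002]
ft_force: [-0.7, 0.6, 9.6]
width: 23.2
grasp_force: 30.0
```

servo_tool([
  [[1,0,0,0,0,0,0],[1,0,0,0,0,0,0],[1,0,0,0,0,0,0],[1,0,0,0,0,0,0],[1,0,0,0,0,0,0]],
])

```text
t: 14.72
ee_pos: [587.3, 82.9, 146.2]
orientation: [0.535, 3.093, 0.002]
ft_force: [-1.4, 0.2, 9.8]
width: 23.7
grasp_force: 30.0
```

servo_tool([
  [[1,0,0,0,0,0,0],[1,0,0,0,0,0,0],[1,0,0,0,0,0,0],[1,0,0,0,0,0,0],[1,0,0,0,0,0,0]],
])

```text
t: 15.13
ee_pos: [587.2, 83.0, 146.2]
orientation: [0.535, 3.093, 0.002]
ft_force: [-1.4, 0.6, 10.0]
width: 23.6
grasp_force: 30.0
```

```bash
python3 -c "
from h import *
print(close_job())"
```

```text
the job is handed in; nothing more can be done
None
```

The cap is clicked past the four ball catches in the open holder, and I handed the job in at about 15 s with the arm still gripping it and pressing steadily at roughly 11–12 N (estimated from the wrist force).

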